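# Tip sample vials from a tray into a V-trough and close up the row

## Robot

A 6-joint arm with a two-finger parallel gripper is mounted at the origin on a cart in front of the work surface, level with it; the furniture and walls round the work are solid. World frame = base frame: x ahead of the robot, y to its left, z up, the work surface at z = 0. Lengths are in m, angles in rad, forces in N, time in s.
With the tool pointing down it reaches from about 0.35 to 0.8 m from the base axis. Payload 7.3 kg.
Tool frame: the origin (TCP) lies at the very end of the fingers, on their centre line; the grasp point (between the pads) lies pinch_z behind it (pinch_z is the distance from the TCP to the grasp point, in m); z points along the fingers, y is the line along which they close (so a half turn about z gives the same grasp; the last joint's range is limited). The gripper opens to 85 mm and grips with 20 to 120 N. Pads are 22 mm wide; open, the fingers measure 114 mm over their backs; the gripper's body (76 mm by 85 mm) begins 54 mm behind the grasp point. The pads swing forward as they close: fully open they stand 13 mm farther back than shut.
Start: joints at [-1.491, 0.342, 1.524, -0, 1.275, -0.146], TCP at [0.118, -0.512, 0.192] pointing down, gripper open.
Joint ranges: [-2.53, 2.53], [-0.77, 2.02], [0.04, 2.7], [-1, 4.14], [0.28, 2.66], [-3.11, 3.11]. Speed limits (rad/s): [2.57, 2.57, 3.14, 3.14, 3.14, 3.14].

## Interface

Orientations are given as a rotation vector (axis times angle).
In Python, from cell import * gives the robot as it stands.
- The arm moves only by the shell command python3 -m creep 'ROWS' [FORCE]. ROWS is JSON, a list of rows, each an object with "delta_pos": the shift along the tool's x, y, z in m, a list of three; "turn": the turn, a rotation vector about the tool's x, y, z in degrees, a list of three; "fingers": the closure, from -1 (fully open) to 1 (shut). In form: [{"delta_pos": [tx, ty, tz], "turn": [wx, wy, wz], "fingers": fingers}, ...]. A call has exactly 8 rows; each row is the pose to reach, as a shift and turn from the pose commanded when the call began, along the tool's axes at that moment; what a row does not reach only later rows make up. A row lasts 1/10 s, in which the tool goes at most 50 mm and 8.59 degrees, less where a joint would pass 70% of its speed; a pose out of reach is approached as far as the arm can. A call with a gripper value outside its range is refused whole. The fingers move at their own pace and stop on an object; FORCE is the grip in N (left out, the last holds). Time passes only in rows, so rows that repeat a pose let the fingers close, or fill a call up. It gives the time, the measured TCP pose, the force, the opening and the grip force at its end, in the units of the state.
- get_obs(): the state, without advancing time (a new reading comes with each control period).
- get_image(name): name is "side" or "top"; returns a dict with "color" (480x640x3 uint8, red, green, blue), "depth" (480x640 float32, m along the optical axis (not along the pixel's ray), 0 where there is no reading), "camera_matrix" (3x3 intrinsics, pixels), "pose" (4x4, takes a point from camera to world coordinates). Camera axes: x right, y down, z forward; pixel columns grow to the right and rows downward; lengths in m; the calibration is good to about 2 mm. A picture is of the moment at which its call begins.
- sign_off(): hands the job in; it is judged then, once.
The state is a dict: "t": time; "joint_pos": joint angles; "joint_velocities": joint speeds; "effort": joint torques, N m; "tool_pos": TCP position; "eef_rot": TCP orientation; "ft_force": force on the tool from outside, world axes, zero at the start; "moment": the same for the moment, N m; "opening": finger opening in m; "gripper_force": force on a finger pad.
Only numpy, scipy, OpenCV 4.12 (cv2) and the standard library are available. Lean on these libraries where they do the work, as an engineer would, in place of code of your own. Each camera call takes 0.05 s, during which the arm holds its last target. There are 200 camera calls.

## Task

Take the blue tipping tray by its rib and tip it over the pale aluminium V-trough, so that all three vials roll from close above into the trough and lie in line in its fold (hold it tipped until all have come to rest there); then stand the empty tray upright back on the worktop. Close up the row by pushing it gently along the fold with the fingertips until the vials touch one another and the first touches the red end stop. Do not press hard on the glass, and leave the other things where they are.

Things in the scene. Friction and masses are not known exactly. Their poses are not given: they have to be found in the camera images.
- trough: aluminium V-trough bolted down: 90 degree V (sides at 45 degrees), fold along y, 290 mm long (y -160 to +130 mm), open at -y, red stop plate (to z = 62 mm) at +y. Origin under its middle at worktop height; inner fold line at z = 22 mm, upper rims at x = +-37 mm, z = 59 mm (outermost x = +-40). Its -x side faces the robot. A vial in the fold has its axis 17.7 mm above the fold line
- stop (a point): point on the fold line at the inner face of the red stop (trough frame 0, 130, 22 mm); axes as the trough: y along the fold toward the stop (vials lie at negative y), z up. The closed row of three vials is 152 mm long. Beware: a tall fixed grey cabinet stands behind the right end of the trough (world x over 0.56, y -0.33 to 0.04 m)
- tray: loose blue tipping tray, 196 mm long (y), about 220 g, on a flat foot (x -16 to +20 mm); origin under the foot (stands on a 1.4 mm clear mat). From the back wall (inner face x = 10, z = 5 mm) a ramp rises at 20 degrees to the open lip at -x; ends closed. Vials lie in a row along y at the wall, axes x = -3, z = 23 mm, with gaps. Lip tipped down: they roll out beyond 20 degrees; 40 to 45 empties it
- lip (a point): middle of the tray's pouring lip (tray frame: -32, 0, 20 mm); axes as the tray
- rib (a point): grip point in the tray's upright rib above the back wall (tray frame: 12, 0, 68 mm); the rib is 10 mm thick along x, 70 mm long along y, its top at z = 85 mm; the tray is gripped across x; the vials below reach up to z = 36 mm
- vial_a: sample vial, clear glass with a white screw cap, 50 mm long, 25 mm diameter, 22 g, lies along the tray at the start; origin at the centre of its bottom, z along its axis to the cap (the cap points to the tray's +y); its middle is point _mid, 25 mm along z
- vial_a_mid (a point): middle of vial_a on its axis
- vial_b: sample vial, clear glass with a red screw cap, 50 mm long, 25 mm diameter, 22 g, lies along the tray at the start; origin at the centre of its bottom, z along its axis to the cap (the cap points to the tray's +y); its middle is point _mid, 25 mm along z
- vial_b_mid (a point): middle of vial_b on its axis
- vial_c: sample vial, clear glass with a blue screw cap, 52 mm long, 25 mm diameter, 22 g, lies along the tray at the start; origin at the centre of its bottom, z along its axis to the cap (the cap points to the tray's +y); its middle is point _mid, 26 mm along z
- vial_c_mid (a point): middle of vial_c on its axis
- amber: bystander: brown glass bottle with blue cap, 52 mm diameter, 95 mm high, origin under it
- slide_carton: bystander: white carton 98 x 84 x 30 mm, origin under it
- timer: bystander: white bench timer 32 x 63 x 58 mm, origin under it
Not all that is in view belongs to the job. Leave any green or purple look-alike of the vial_a alone.

How it is judged:
On the way:
1. all three vials lie in the fold of the trough, in line with it, while the tray is still held up and tipped (x of vial_a_mid in the frame of stop between -0.005 and 0.005 m and z of vial_a_mid in the frame of stop between 0.013 and 0.023 m and y of vial_a_mid in the frame of stop between -0.27 and -0.02 m and angle between the z axis of each of vial_a, vial_b, vial_c and the y axis of trough, either way round below 0.1 rad and x of vial_b_mid in the frame of stop between -0.005 and 0.005 m and z of vial_b_mid in the frame of stop between 0.013 and 0.023 m and y of vial_b_mid in the frame of stop between -0.27 and -0.02 m and x of vial_c_mid in the frame of stop between -0.005 and 0.005 m and z of vial_c_mid in the frame of stop between 0.013 and 0.023 m and y of vial_c_mid in the frame of stop between -0.27 and -0.02 m and angle between tray's own z axis and vertical above 0.25 rad and height (world z) of tray above 0.03 m), for 0.2 s.
At the end, for the whole second after the job is handed in: All three vials lie at rest in the fold (within 5 mm, 0.1 rad), in any order, as a closed row against the red stop: no vial middle is over 130 mm from the stop (at most 3 to 4 mm of gaps in all). The tray stands upright (within 0.08 rad) at rest on the worktop (x of vial_a_mid in the frame of stop between -0.005 and 0.005 m and z of vial_a_mid in the frame of stop between 0.013 and 0.023 m and y of vial_a_mid in the frame of stop between -0.27 and -0.02 m and angle between the z axis of each of vial_a, vial_b, vial_c and the y axis of trough, either way round below 0.1 rad and x of vial_b_mid in the frame of stop between -0.005 and 0.005 m and z of vial_b_mid in the frame of stop between 0.013 and 0.023 m and y of vial_b_mid in the frame of stop between -0.27 and -0.02 m and x of vial_c_mid in the frame of stop between -0.005 and 0.005 m and z of vial_c_mid in the frame of stop between 0.013 and 0.023 m and y of vial_c_mid in the frame of stop between -0.27 and -0.02 m and y of each of vial_a_mid, vial_b_mid, vial_c_mid in the frame of stop above -0.13 m and linear speed of each of vial_a, vial_b, vial_c, tray below 0.02 m/s and angle between tray's own z axis and vertical below 0.08 rad and height (world z) of tray between -0.008 and 0.008 m); the robot touches nothing.
It fails at once if a vial is pressed by the fingers with more than 20 N (contact force between the fingers and vial_a above 20 N or contact force between the fingers and vial_b above 20 N or contact force between the fingers and vial_c above 20 N).
It fails at once if a vial is dropped from a height (moves faster than 1.3 m/s) (linear speed of any of vial_a, vial_b, vial_c above 1.3 m/s).
It fails at once if a bystander is moved by more than 30 mm (distance of any of amber, slide_carton, timer from where it was at the start of the episode above 0.03 m).
It also fails if it takes over 61 s, if anything falls off the work surface, if the arm or the gripper's body presses on something with over 40 N, if the wrist force passes 120 N, or if a joint passes its speed limit or range.

## Working session

There is one attempt and no reset: what is moved stays moved. The work goes in short steps, Python scripts to look and compute and a shell command to move; the robot and the scene stay as the last step left them, time stands still between calls to the robot, and variables do not carry over. Pictures are saved under pics/ and viewed, at most 10 in all, crops included, and the job is handed in when it is done.

```bash
ls; mkdir -p pics; python3 - <<'E'
from cell import *
import cv2,numpy as np
o=get_obs();print(o)
for n in("top","side"):
    im=get_image(n);np.savez(f"pics/{n}0.npz",**im);cv2.imwrite(f"pics/{n}0.png",im["color"][:,:,::-1]);print(n,im["camera_matrix"].tolist(),np.round(im["pose"],3).tolist())
try: print(pinch_z)
except Exception as e: print(e)
E
```

```text
pics
{'t': 0.0, 'joint_pos': array([-1.49096025e+00,  3.42697332e-01,  1.52501887e+00,  1.83340143e-05,
        1.27539336e+00, -1.45998748e-01]), 'joint_velocities': array([-0.00151742, -0.00124971,  0.00091011, -0.00047052,  0.00118732,
        0.00074604]), 'effort': array([-2.10368024e-03, -4.33680654e+01, -2.46018738e+01, -3.61621169e-04,
        7.76238012e-03,  1.56586680e-05]), 'tool_pos': array([ 0.11754954, -0.51120091,  0.19133853]), 'eef_rot': array([-3.12008083e+00, -3.53808044e-01, -1.06289208e-04]), 'ft_force': array([-0.43391607,  0.14973859,  0.79749367]), 'moment': array([ 0.02182536, -0.02179275,  0.02026337]), 'gripper_force': 0.0, 'opening': 0.08542546328737581}
top [[522.7553337047149, 0.0, 322.37546116942343], [0.0, 522.7553337047149, 235.40016207455022], [0.0, 0.0, 1.0]] [[-0.027, -0.994, 0.105, 0.422], [-1.0, 0.026, -0.006, 0.013], [0.003, -0.105, -0.994, 1.575], [0.0, 0.0, 0.0, 1.0]]
side [[444.4924801004529, 0.0, 322.2535460702843], [0.0, 444.4924801004529, 239.1059820388532], [0.0, 0.0, 1.0]] [[-0.998, -0.009, 0.06, 0.513], [-0.056, 0.512, -0.857, 0.983], [-0.023, -0.859, -0.512, 0.674], [0.0, 0.0, 0.0, 1.0]]
0.0187
```

View pics/top0.png

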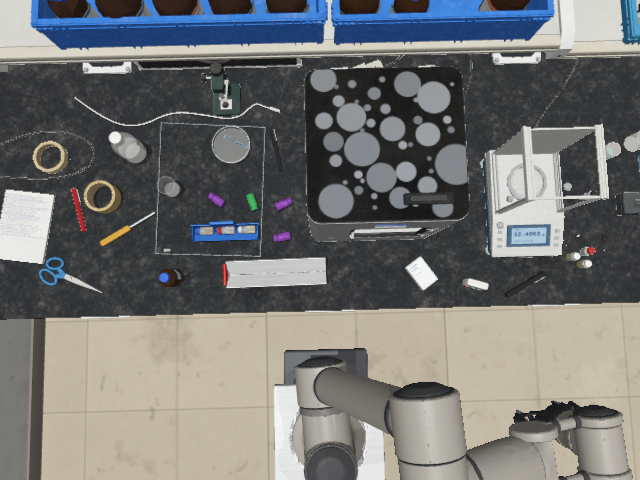

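View pics/side0.png

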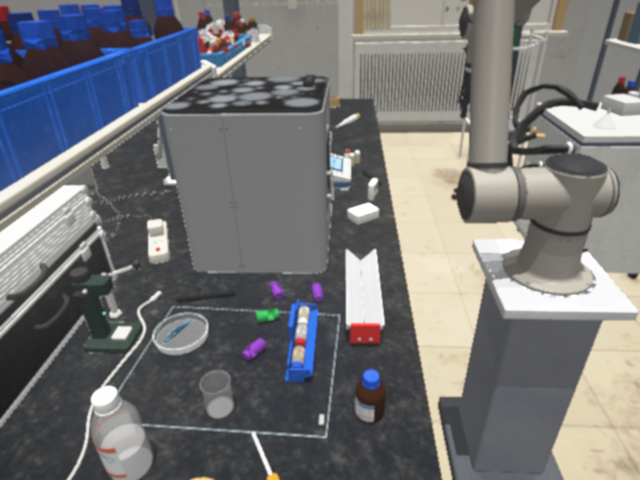

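Top view: tray at about (225,232) holding three vials. Trough (225–327, 273) has its red stop at the left (+y). The purple and green look-alikes lie loose at (217,199), (252,201), (283,203) and (282,237). The amber bottle is at (169,277) and the cabinet at (387,145). Next I measure the tray and trough and make one enlarged crop.

```bash
cat > h.py <<'E'
import cv2,numpy as np
from cell import *
def load(n,i=0):
    return dict(np.load(f"pics/{n}{i}.npz"))
def pts(im):
    K,P=im["camera_matrix"],im["pose"];v,u=np.indices(im["depth"].shape);d=im["depth"]
    c=np.stack([(u-K[0,2])/K[0,0]*d,(v-K[1,2])/K[1,1]*d,d],-1)
    return c@P[:3,:3].T+P[:3,3]
def ray(im,u,v,z):
    K,P=im["camera_matrix"],im["pose"];r=P[:3,:3]@np.linalg.solve(K,[u,v,1.]);o=P[:3,3]
    return o+r*(z-o[2])/r[2]
E
python3 - <<'E'
from h import *
for n in("top","side"):
    im=load(n);w=pts(im);h=cv2.cvtColor(im["color"],cv2.COLOR_RGB2HSV)
    H,S,V=h[...,0],h[...,1],h[...,2];box=(w[...,0]>.3)&(w[...,0]<.58)&(w[...,1]>-.2)&(w[...,1]<.4)&(im["depth"]>0)
    blue=box&(H>100)&(H<125)&(S>120)&(V>60)
    blue&=(w[...,0]>.38)
    red=box&((H<8)|(H>172))&(S>150)&(w[...,0]<.42)
    al=box&(S<40)&(V>110)&(w[...,2]>.012)&(w[...,0]<.45)
    for nm,m in(("tray",blue),("rib",blue&(w[...,2]>.06)),("stop",red),("trough",al)):
        p=w[m]
        if len(p)<5: print(n,nm,len(p));continue
        print(n,nm,len(p),"min",p.min(0).round(4),"max",p.max(0).round(4),"med",np.median(p,0).round(4),"rect",cv2.minAreaRect(p[:,:2].astype(np.float32)*1000))
im=load("top");cv2.imwrite("pics/crop.png",cv2.resize(im["color"][180:310,150:350,::-1],(800,520),interpolation=cv2.INTER_CUBIC))
E
```

```text
top tray 34 min [ 0.568  -0.1791  0.0131] max [0.58   0.3915 0.3914] med [0.5764 0.0403 0.1803] rect ((576.2125854492188, 106.13847351074219), (570.6771240234375, 5.309869289398193), 88.89307403564453)
top rib 17 min [ 0.568  -0.1791  0.3325] max [ 0.574  -0.1295  0.3914] med [ 0.573  -0.1489  0.3407] rect ((572.02978515625, -154.4730224609375), (49.78756332397461, 3.2499256134033203), 84.40028381347656)
top stop 0
top trough 372 min [ 0.4378 -0.0034  0.042 ] max [0.45   0.2868 0.0659] med [0.4445 0.1548 0.055 ] rect ((443.9075012207031, 141.68988037109375), (12.103339195251465, 290.18255615234375), 0.011723914183676243)
side tray 33 min [ 0.4511  0.3525 -0.0033] max [0.4845 0.3729 0.0013] med [ 0.4723  0.3584 -0.0012] rect ((469.09930419921875, 361.4804992675781), (34.29159164428711, 17.148523330688477), 10.092092514038086)
side rib 0
side stop 0
side trough 336 min [ 0.4389 -0.0028  0.0474] max [0.45   0.2892 0.0597] med [0.4452 0.179  0.0544] rect ((444.881103515625, 143.2092742919922), (10.883782386779785, 292.05548095703125), 0.243488609790802)
```

View pics/crop.png

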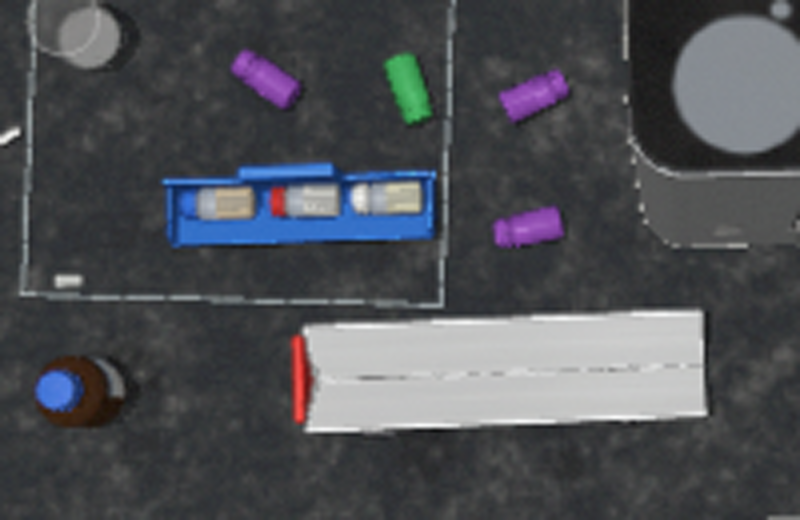

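The crop shows three vials in the tray: blue cap at (215,203), red cap at (305,201), white cap at (385,197). All caps point left (+y). The loose purple and green ones are the decoys. I widen the boxes and measure again.

```bash
python3 - <<'E'
from h import *
for n,us in(("top",(slice(180,310),slice(150,350))),("side",(slice(240,390),slice(270,390)))):
    im=load(n);w=pts(im);h=cv2.cvtColor(im["color"],cv2.COLOR_RGB2HSV)
    H,S,V=h[...,0],h[...,1],h[...,2];box=np.zeros(H.shape,bool);box[us]=True;box&=im["depth"]>0
    c0=(w[...,1]<.33)
    blue=box&(H>100)&(H<125)&(S>120)&(V>60)&c0
    red=box&((H<8)|(H>172))&(S>150)&(w[...,0]<.46)
    al=box&(S<40)&(V>110)&(w[...,2]>.012)&(w[...,0]<.47)&c0&(w[...,0]>.3)
    for nm,m in(("tray",blue),("rib",blue&(w[...,2]>.06)),("ribtop",blue&(w[...,2]>.081)),("stop",red),("trough",al),("rims",al&(w[...,2]>.052)),("fold",al&(w[...,2]<.026))):
        p=w[m]
        if len(p)<5: print(n,nm,len(p));continue
        print(n,nm,len(p),"min",p.min(0).round(4),"max",p.max(0).round(4),"med",np.median(p,0).round(4),"rect",[np.round(q,1) for q in cv2.minAreaRect(p[:,:2].astype(np.float32)*1000)])
im=load("top")
# trough corners in crop px -> ray at rim height / fold / ribtop
f=lambda u,v,z:ray(im,150+(u+.5)/4-.5,180+(v+.5)/4-.5,z).round(4)
for q in((305,326,.059),(703,311,.059),(307,432,.059),(707,414,.059),(320,379,.022),(703,364,.022),(240,169,.086),(332,165,.086),(304,425,.062),(293,336,.062)):print(q,f(*q))
E
```

```text
top tray 556 min [ 0.579   0.1953 -0.009 ] max [0.6398 0.3298 0.0937] med [0.5978 0.2658 0.0206] rect [array([608.1, 262.6]), array([135.1,  60.1]), np.float64(88.6)]
top rib 114 min [0.618  0.2581 0.0619] max [0.6289 0.3288 0.0937] med [0.6222 0.2918 0.0851] rect [array([623.5, 293.5]), array([10.9, 70.7]), np.float64(0.0)]
top ribtop 84 min [0.6187 0.2589 0.0817] max [0.6289 0.3288 0.0937] med [0.6232 0.2922 0.0862] rect [array([623.8, 293.8]), array([70. ,  9.9]), np.float64(89.3)]
top stop 16 min [0.4451 0.2855 0.0013] max [0.4595 0.3048 0.0703] med [0.4538 0.2897 0.0622] rect [array([452.6, 295.4]), array([19.3, 14.5]), np.float64(87.7)]
top trough 1025 min [ 0.4378 -0.0034  0.0243] max [0.47   0.2868 0.0659] med [0.454  0.1475 0.0457] rect [array([455.1, 141.8]), array([ 32. , 290.3]), np.float64(0.8)]
top rims 307 min [ 0.4378 -0.0032  0.052 ] max [0.4556 0.2868 0.0659] med [0.4436 0.1386 0.0562] rect [array([447.3, 141.8]), array([ 16.4, 290.1]), np.float64(0.8)]
top fold 6 min [0.4665 0.0934 0.0243] max [0.4698 0.2029 0.0258] med [0.469  0.1747 0.0256] rect [array([468.1, 14
[... 770 characters left out ...]
.0597] med [0.4545 0.1617 0.0458] rect [array([455.7, 145.8]), array([ 30.7, 297. ]), np.float64(0.7)]
side rims 265 min [ 0.4389 -0.0028  0.052 ] max [0.4508 0.2892 0.0597] med [0.4443 0.171  0.0551] rect [array([445.6, 143.2]), array([ 10.3, 292.1]), np.float64(0.8)]
side fold 1
(305, 326, 0.059) [0.514  0.2854 0.059 ]
(703, 311, 0.059) [ 0.5173 -0.0034  0.059 ]
(307, 432, 0.059) [0.4375 0.2845 0.059 ]
(707, 414, 0.059) [ 0.4428 -0.0042  0.059 ]
(320, 379, 0.022) [0.4767 0.2812 0.022 ]
(703, 364, 0.022) [ 0.4803 -0.0027  0.022 ]
(240, 169, 0.086) [0.6264 0.3263 0.086 ]
(332, 165, 0.086) [0.6275 0.2604 0.086 ]
(304, 425, 0.062) [0.4426 0.2861 0.062 ]
(293, 336, 0.062) [0.5069 0.2936 0.062 ]
```

The rib centre is about (0.6245, 0.294), with its top at z 0.086 and yaw about 0.6°. The fold runs through (0.478, 0.14) with yaw about 0.8°, and the inner face of the stop is at y ≈ 0.2865. This helper turns a world target into tool-frame shifts.

```bash
cat >> h.py <<'E'
from scipy.spatial.transform import Rotation as Rt
def down(yaw,tip=0): # tool x along world y (yaw deg about z), tip about -y (tray lip down)
    return Rt.from_euler('z',yaw,degrees=True)*Rt.from_rotvec([0,-np.radians(tip),0])*Rt.from_matrix([[0,1,0],[1,0,0],[0,0,-1]])
def go(p,R=None,frm=None):
    o=get_obs();R0=Rt.from_rotvec(o["eef_rot"]);p0=o["tool_pos"]
    if frm: p0,R0=frm
    print("t",round(o["t"],2),"delta",R0.inv().apply(np.array(p)-p0).round(4),"turn",(R0.inv()*(R or R0)).as_rotvec(degrees=True).round(2))
E
python3 - <<'E'
from h import *
go([.39,-.17,.2],down(0.6))
go([.40,-.15,.2],down(0.6))
E
```

```text
t 0.1 delta [ 0.3419 -0.2716 -0.0082] turn [-6.000e-02 -6.000e-02 -7.766e+01]
t 0.1 delta [ 0.3562 -0.2888 -0.0081] turn [-6.000e-02 -6.000e-02 -7.766e+01]
```

```bash
python3 -m creep '[{"delta_pos":[0.02,-0.015,0],"turn":[0,0,-4],"fingers":-1},{"delta_pos":[0.06,-0.045,-0.002],"turn":[0,0,-11],"fingers":-1},{"delta_pos":[0.10,-0.08,-0.004],"turn":[0,0,-19],"fingers":-1},{"delta_pos":[0.14,-0.11,-0.006],"turn":[0,0,-27],"fingers":-1},{"delta_pos":[0.18,-0.143,-0.008],"turn":[0,0,-35],"fingers":-1},{"delta_pos":[0.22,-0.175,-0.008],"turn":[0,0,-43],"fingers":-1},{"delta_pos":[0.255,-0.203,-0.008],"turn":[0,0,-51],"fingers":-1},{"delta_pos":[0.27,-0.215,-0.008],"turn":[0,0,-57],"fingers":-1}]'
python3 - <<'E'
from h import *
go([.44,.05,.2],down(0.6))
E
```

```text
t: 0.9
tool_pos: [0.334, -0.2384, 0.1999]
eef_rot: [-2.566, -1.811, -0.001]
ft_force: [-0.1, -0.8, 0.7]
opening: 0.0856
gripper_force: 0.0
t 0.9 delta [3.072e-01 3.200e-03 3.000e-04] turn [  0.    -0.06 -20.19]
```

```bash
python3 -m creep '[{"delta_pos":[0.025,0,0],"turn":[0,0,-3],"fingers":-1},{"delta_pos":[0.065,0,0],"turn":[0,0,-7],"fingers":-1},{"delta_pos":[0.11,0,0],"turn":[0,0,-11],"fingers":-1},{"delta_pos":[0.155,0.001,0],"turn":[0,0,-15],"fingers":-1},{"delta_pos":[0.2,0.002,0],"turn":[0,0,-18],"fingers":-1},{"delta_pos":[0.245,0.003,0],"turn":[0,0,-20.2],"fingers":-1},{"delta_pos":[0.285,0.003,0],"turn":[0,0,-20.2],"fingers":-1},{"delta_pos":[0.307,0.003,0],"turn":[0,0,-20.2],"fingers":-1}]'
python3 - <<'E'
from h import *
go([.6245,.294,.13],down(0.6))
E
```

```text
t: 1.7
tool_pos: [0.441, 0.0484, 0.1997]
eef_rot: [-2.216, -2.226, -0.0]
ft_force: [0.8, -0.5, 0.9]
opening: 0.0853
gripper_force: 0.0
t 1.7 delta [0.2447 0.1847 0.0698] turn [-0.02 -0.03 -0.32]
```

```bash
python3 -m creep '[{"delta_pos":[0.02,0.015,0.003],"turn":[0,0,0],"fingers":-1},{"delta_pos":[0.055,0.04,0.012],"turn":[0,0,0],"fingers":-1},{"delta_pos":[0.09,0.068,0.025],"turn":[0,0,0],"fingers":-1},{"delta_pos":[0.13,0.098,0.037],"turn":[0,0,0],"fingers":-1},{"delta_pos":[0.17,0.128,0.048],"turn":[0,0,0],"fingers":-1},{"delta_pos":[0.205,0.155,0.058],"turn":[0,0,0],"fingers":-1},{"delta_pos":[0.233,0.176,0.066],"turn":[0,0,0],"fingers":-1},{"delta_pos":[0.245,0.185,0.07],"turn":[0,0,0],"fingers":-1}]'
python3 - <<'E'
from h import *
go([.6245,.294,.054],down(0.6))
im=get_image("side");print(im["color"].shape)
cv2.imwrite("pics/s1.png",cv2.resize(im["color"][200:400,230:430,::-1],(600,600)))
E
```

```text
t: 2.5
tool_pos: [0.6254, 0.2937, 0.1273]
eef_rot: [-2.216, -2.225, 0.003]
ft_force: [-0.1, -0.4, -0.4]
opening: 0.0853
gripper_force: 0.0
t 2.5 delta [ 0.0004 -0.0007  0.0733] turn [-0.13  0.02 -0.35]
(480, 640, 3)
```

View pics/s1.png

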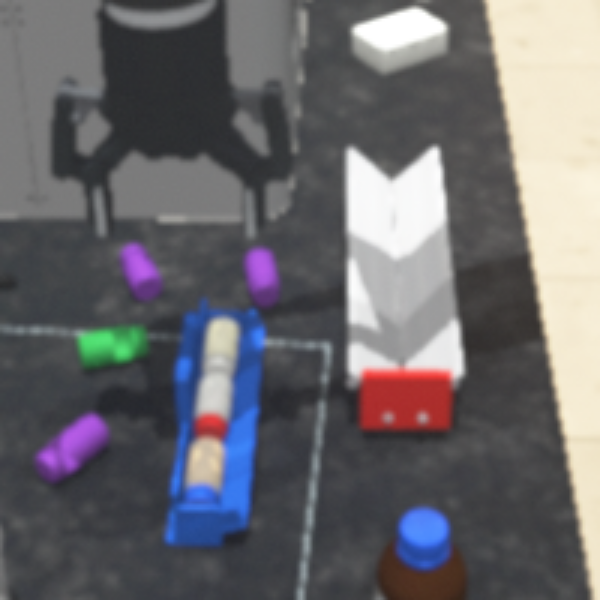

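The open fingers straddle the rib line with tips at crop (100,235) and (252,235). Tray and vials are in place. The tips look higher than I expected, so I check by depth.

```bash
python3 - <<'E'
from h import *
im=get_image("side");w=pts(im)
for v in range(268,300,2):
    print(v,[(w[v,u].round(3).tolist(),im["color"][v,u].tolist()) for u in(263,314)])
E
```

```text
268 [([0.672, 0.306, 0.206], [121, 122, 124]), ([0.577, 0.305, 0.207], [93, 95, 97])]
270 [([0.672, 0.307, 0.203], [125, 128, 129]), ([0.577, 0.305, 0.202], [98, 100, 102])]
272 [([0.673, 0.307, 0.198], [127, 130, 132]), ([0.577, 0.306, 0.199], [102, 104, 106])]
274 [([0.673, 0.307, 0.193], [128, 131, 133]), ([0.577, 0.304, 0.193], [113, 115, 118])]
276 [([0.673, 0.307, 0.188], [129, 132, 133]), ([0.577, 0.305, 0.189], [116, 119, 121])]
278 [([0.674, 0.307, 0.184], [113, 116, 119]), ([0.577, 0.306, 0.185], [114, 117, 120])]
280 [([0.733, 0.06, -0.002], [71, 73, 76]), ([0.601, 0.054, -0.004], [87, 89, 90])]
282 [([0.732, 0.068, -0.002], [72, 73, 76]), ([0.6, 0.068, 0.0], [97, 79, 117])]
284 [([0.73, 0.079, -0.0], [78, 79, 81]), ([0.597, 0.109, 0.025], [158, 86, 206])]
286 [([0.729, 0.085, -0.002], [78, 79, 81]), ([0.596, 0.114, 0.022], [171, 87, 222])]
288 [([0.727, 0.097, 0.001], [75, 77, 79]), ([0.596, 0.121, 0.021], [171, 88, 221])]
290 [([0.726, 0.102, -0.002], [68, 71, 73]), ([0.595, 0.128, 0.021], [164, 85, 214])]
292 [([0.724, 0.112, -0.0], [71, 73, 75]), ([0.595, 0.135, 0.02], [155, 81, 200])]
294 [([0.723, 0.118, -0.002], [68, 70, 74]), ([0.595, 0.138, 0.016], [137, 73, 178])]
296 [([0.723, 0.124, -0.004], [67, 69, 72]), ([0.594, 0.145, 0.016], [116, 64, 150])]
298 [([0.721, 0.134, -0.001], [68, 70, 74]), ([0.594, 0.149, 0.012], [86, 54, 108])]
```

```bash
python3 - <<'E'
from h import *
im=get_image("side");w=pts(im);o=get_obs();print(o["tool_pos"],o["eef_rot"],o["joint_pos"].round(4))
a=w[150:300,230:350];m=(abs(a[...,0]-.625)<.07)&(abs(a[...,1]-.295)<.05)&(a[...,2]>.1)&(im["depth"][150:300,230:350]>0)
p=a[m]
for z in np.arange(.12,.34,.01):
    q=p[(p[:,2]>=z)&(p[:,2]<z+.01)]
    if len(q):print(round(z,3),len(q),q[:,0].min().round(3),q[:,0].max().round(3),q[:,1].min().round(3),q[:,1].max().round(3))
it=get_image("top");cv2.imwrite("pics/t1.png",np.hstack([cv2.resize(im["color"][200:320,230:350,::-1],(400,400)),cv2.resize(it["color"][170:290,140:260,::-1],(400,400))]))
E
```

```text
[0.62451288 0.29140461 0.1283268 ] [-2.21686694 -2.22464658  0.0038159 ] [ 3.2560e-01  6.9940e-01  1.0940e+00 -2.0000e-04  1.3508e+00  3.2220e-01]
0.17 3 0.668 0.668 0.288 0.298
0.18 48 0.57 0.68 0.282 0.306
0.19 74 0.57 0.682 0.286 0.307
0.2 73 0.569 0.681 0.282 0.307
0.21 68 0.566 0.683 0.289 0.308
0.22 138 0.556 0.695 0.281 0.308
0.23 233 0.556 0.695 0.28 0.312
0.24 311 0.555 0.695 0.276 0.313
0.25 234 0.555 0.695 0.28 0.314
0.26 314 0.555 0.694 0.283 0.316
0.27 437 0.557 0.693 0.282 0.316
0.28 202 0.558 0.692 0.281 0.309
0.29 114 0.588 0.66 0.297 0.333
0.3 220 0.588 0.661 0.291 0.333
0.31 211 0.588 0.66 0.291 0.333
0.32 225 0.588 0.662 0.298 0.334
0.33 328 0.588 0.661 0.278 0.334
0.34 168 0.59 0.654 0.288 0.334
```

View pics/t1.png

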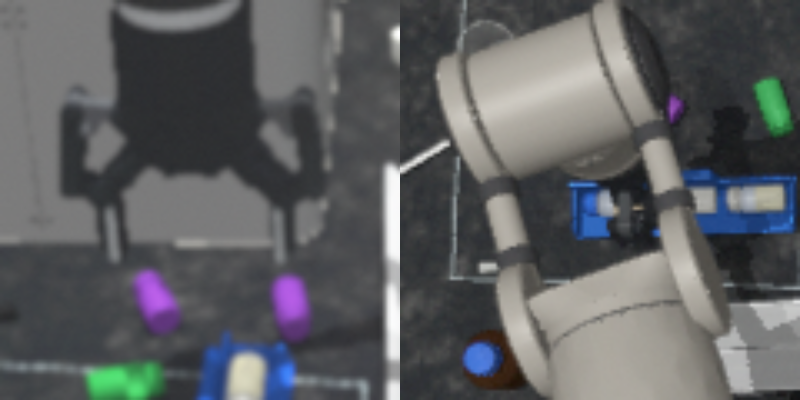

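```bash
python3 -m creep '[{"delta_pos":[0.001,0,0.006],"turn":[0,0,0],"fingers":-1},{"delta_pos":[0.001,0,0.014],"turn":[0,0,0],"fingers":-1},{"delta_pos":[0.001,0,0.023],"turn":[0,0,0],"fingers":-1},{"delta_pos":[0.001,0,0.03],"turn":[0,0,0],"fingers":-1},{"delta_pos":[0.001,0,0.036],"turn":[0,0,0],"fingers":-1},{"delta_pos":[0.001,0,0.04],"turn":[0,0,0],"fingers":-1},{"delta_pos":[0.001,0,0.04],"turn":[0,0,0],"fingers":-1},{"delta_pos":[0.001,0,0.04],"turn":[0,0,0],"fingers":-1}]'
python3 - <<'E'
from h import *
im=get_image("side");w=pts(im);o=get_obs();print(o["tool_pos"],o["eef_rot"],o["joint_pos"].round(4))
a=w[150:340,230:350];m=(abs(a[...,0]-.625)<.07)&(abs(a[...,1]-.295)<.05)&(a[...,2]>.09)&(im["depth"][150:340,230:350]>0)
p=a[m]
for z in np.arange(.09,.2,.01):
    q=p[(p[:,2]>=z)&(p[:,2]<z+.01)]
    if len(q):print(round(z,3),len(q),q[:,0].min().round(3),q[:,0].max().round(3),q[:,1].min().round(3),q[:,1].max().round(3))
E
```

```text
t: 3.5
tool_pos: [0.6252, 0.2921, 0.0901]
eef_rot: [2.219, 2.224, 0.0]
ft_force: [0.1, 0.7, 0.6]
opening: 0.0855
gripper_force: 0.0
[0.62533489 0.29219059 0.09029021] [2.21845792e+00 2.22393369e+00 8.01776797e-04] [ 3.2620e-01  7.2900e-01  1.1439e+00 -1.0000e-04  1.2681e+00  3.2380e-01]
0.14 28 0.573 0.68 0.29 0.307
0.15 71 0.569 0.682 0.282 0.307
0.16 72 0.569 0.681 0.282 0.308
0.17 69 0.569 0.681 0.287 0.306
0.18 84 0.557 0.694 0.297 0.308
0.19 218 0.556 0.695 0.279 0.31
0.2 282 0.556 0.695 0.276 0.312
```

```bash
python3 -m creep '[{"delta_pos":[0.001,0,0.006],"turn":[0,0,0],"fingers":-1},{"delta_pos":[0.001,0,0.014],"turn":[0,0,0],"fingers":-1},{"delta_pos":[0.001,0,0.023],"turn":[0,0,0],"fingers":-1},{"delta_pos":[0.001,0,0.03],"turn":[0,0,0],"fingers":-1},{"delta_pos":[0.001,0,0.034],"turn":[0,0,0],"fingers":-1},{"delta_pos":[0.001,0,0.035],"turn":[0,0,0],"fingers":-1},{"delta_pos":[0.001,0,0.035],"turn":[0,0,0],"fingers":-1},{"delta_pos":[0.001,0,0.035],"turn":[0,0,0],"fingers":-1}]'
python3 - <<'E'
from h import *
im=get_image("side");w=pts(im);o=get_obs();print(o["tool_pos"],o["eef_rot"],o["joint_pos"].round(4))
a=w[150:360,230:350];m=(abs(a[...,0]-.625)<.07)&(abs(a[...,1]-.295)<.05)&(a[...,2]>.05)&(im["depth"][150:360,230:350]>0)
p=a[m]
for z in np.arange(.05,.2,.01):
    q=p[(p[:,2]>=z)&(p[:,2]<z+.01)]
    if len(q):print(round(z,3),len(q),q[:,0].min().round(3),q[:,0].max().round(3),q[:,1].min().round(3),q[:,1].max().round(3))
cv2.imwrite("pics/s2.png",cv2.resize(im["color"][230:380,230:380,::-1],(600,600)))
E
```

```text
t: 4.35
tool_pos: [0.6254, 0.2931, 0.0554]
eef_rot: [2.218, 2.224, 0.001]
ft_force: [0.2, 0.1, 0.4]
opening: 0.0856
gripper_force: 0.0
[0.62539471 0.29318327 0.05543405] [2.21844892e+00 2.22381238e+00 1.10147899e-03] [ 3.2760e-01  7.6160e-01  1.1805e+00 -1.0000e-04  1.1988e+00  3.2520e-01]
0.05 36 0.62 0.63 0.262 0.331
0.06 35 0.62 0.63 0.272 0.331
0.07 39 0.62 0.631 0.269 0.331
0.08 120 0.62 0.63 0.26 0.331
0.1 6 0.576 0.673 0.286 0.303
0.11 54 0.57 0.681 0.284 0.307
0.12 61 0.57 0.681 0.284 0.307
0.13 70 0.569 0.682 0.283 0.309
0.14 56 0.567 0.688 0.291 0.307
0.15 173 0.555 0.695 0.282 0.309
0.16 187 0.555 0.695 0.283 0.313
0.17 267 0.557 0.695 0.277 0.313
0.18 196 0.555 0.695 0.29 0.315
0.19 310 0.555 0.695 0.283 0.316
0.2 377 0.557 0.694 0.282 0.314
```

View pics/s2.png

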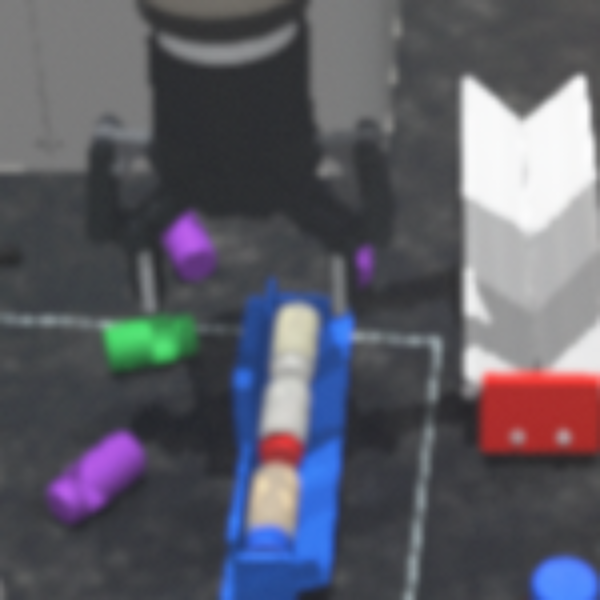

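The tips, at crop (150,305) and (340,310), still stand above the rib, so the picture and the reported z disagree by about 40 mm. Closing here settles it, since it would grip the rib if the report is right and close freely above it if the picture is right.

```bash
python3 -m creep '[{"delta_pos":[0,0,0],"turn":[0,0,0],"fingers":0},{"delta_pos":[0,0,0],"turn":[0,0,0],"fingers":0.5},{"delta_pos":[0,0,0],"turn":[0,0,0],"fingers":0.85},{"delta_pos":[0,0,0],"turn":[0,0,0],"fingers":0.85},{"delta_pos":[0,0,0],"turn":[0,0,0],"fingers":0.85},{"delta_pos":[0,0,0],"turn":[0,0,0],"fingers":0.85},{"delta_pos":[0,0,0],"turn":[0,0,0],"fingers":0.85},{"delta_pos":[0,0,0],"turn":[0,0,0],"fingers":0.85}]' 20
python3 - <<'E'
from h import *
im=get_image("side");w=pts(im);o=get_obs();print(o["tool_pos"],o["opening"],o["gripper_force"],o["ft_force"])
a=w[150:360,230:350];m=(abs(a[...,0]-.625)<.07)&(abs(a[...,1]-.295)<.05)&(a[...,2]>.05)&(im["depth"][150:360,230:350]>0)
p=a[m]
for z in np.arange(.05,.16,.005):
    q=p[(p[:,2]>=z)&(p[:,2]<z+.005)]
    if len(q):print(round(z,3),len(q),q[:,0].min().round(3),q[:,0].max().round(3),q[:,1].min().round(3),q[:,1].max().round(3))
E
```

```text
t: 5.2
tool_pos: [0.6251, 0.2931, 0.0549]
eef_rot: [2.219, 2.224, -0.0]
ft_force: [-0.8, -0.5, 0.7]
opening: 0.0068
gripper_force: 0.0
[0.62512732 0.29305463 0.05494455] 0.0064984652550864426 0.0 [ 0.53694007  0.24450022 -0.23566925]
0.05 16 0.62 0.63 0.264 0.329
0.055 21 0.62 0.63 0.278 0.331
0.06 21 0.62 0.629 0.275 0.33
0.065 16 0.621 0.629 0.273 0.33
0.07 14 0.62 0.629 0.291 0.331
0.075 18 0.62 0.628 0.286 0.331
0.08 55 0.62 0.63 0.264 0.329
0.085 31 0.621 0.629 0.268 0.329
0.09 2 0.628 0.629 0.285 0.301
0.095 17 0.612 0.636 0.283 0.306
0.1 30 0.609 0.642 0.293 0.308
0.105 30 0.609 0.642 0.291 0.307
0.11 33 0.609 0.642 0.29 0.307
0.115 32 0.608 0.641 0.287 0.306
0.12 33 0.608 0.641 0.286 0.308
0.125 34 0.609 0.642 0.283 0.306
0.13 25 0.606 0.646 0.287 0.308
0.135 49 0.592 0.657 0.291 0.309
0.14 72 0.59 0.66 0.28 0.309
0.145 132 0.586 0.666 0.281 0.31
0.15 89 0.582 0.669 0.282 0.309
0.155 68 0.578 0.673 0.281 0.311
```

Confirmed: the fingers closed freely (opening 6.8 mm, no force) with the tips seen at z ≈ 0.094. The real tips sit about 39 mm above the reported TCP. I reopen, descend 41 mm more and grip.

```bash
python3 -m creep '[{"delta_pos":[0,0,0],"turn":[0,0,0],"fingers":-0.6},{"delta_pos":[0,0,0],"turn":[0,0,0],"fingers":-0.6},{"delta_pos":[0,0,0],"turn":[0,0,0],"fingers":-0.6},{"delta_pos":[0,0,0.008],"turn":[0,0,0],"fingers":-0.6},{"delta_pos":[0,0,0.018],"turn":[0,0,0],"fingers":-0.6},{"delta_pos":[0,0,0.029],"turn":[0,0,0],"fingers":-0.6},{"delta_pos":[0,0,0.038],"turn":[0,0,0],"fingers":-0.6},{"delta_pos":[0,0,0.041],"turn":[0,0,0],"fingers":-0.6}]' 20
python3 -m creep '[{"delta_pos":[0,0,0],"turn":[0,0,0],"fingers":0},{"delta_pos":[0,0,0],"turn":[0,0,0],"fingers":0.4},{"delta_pos":[0,0,0],"turn":[0,0,0],"fingers":0.6},{"delta_pos":[0,0,0],"turn":[0,0,0],"fingers":0.75},{"delta_pos":[0,0,0],"turn":[0,0,0],"fingers":1},{"delta_pos":[0,0,0],"turn":[0,0,0],"fingers":1},{"delta_pos":[0,0,0],"turn":[0,0,0],"fingers":1},{"delta_pos":[0,0,0],"turn":[0,0,0],"fingers":1}]' 60
```

```text
t: 6.05
tool_pos: [0.6241, 0.2927, 0.0118]
eef_rot: [-2.218, -2.223, 0.004]
ft_force: [-0.7, 0.8, -0.4]
opening: 0.0683
gripper_force: 0.0
t: 6.85
tool_pos: [0.6257, 0.2932, 0.0146]
eef_rot: [2.218, 2.223, 0.002]
ft_force: [1.7, -0.1, 4.7]
opening: 0.0091
gripper_force: 59.4
```

```bash
python3 -m creep '[{"delta_pos":[0,0,-0.003],"turn":[0,0,0],"fingers":1},{"delta_pos":[0,0,-0.01],"turn":[0,0,0],"fingers":1},{"delta_pos":[0,0,-0.025],"turn":[0,0,0],"fingers":1},{"delta_pos":[0,0,-0.045],"turn":[0,0,0],"fingers":1},{"delta_pos":[0,0,-0.068],"turn":[0,0,0],"fingers":1},{"delta_pos":[0,0,-0.088],"turn":[0,0,0],"fingers":1},{"delta_pos":[0,0,-0.098],"turn":[0,0,0],"fingers":1},{"delta_pos":[0,0,-0.1],"turn":[0,0,0],"fingers":1}]' 70
python3 - <<'E'
from h import *
o=get_obs();print(o["opening"],o["ft_force"])
go([.57,.17,.135],down(0.8))
E
```

```text
t: 7.65
tool_pos: [0.6258, 0.2933, 0.116]
eef_rot: [2.218, 2.223, 0.004]
ft_force: [0.5, -0.2, -3.9]
opening: 0.0091
gripper_force: 68.2
0.009066077888363056 [ 0.51943623 -0.18797558 -3.89842499]
t 7.65 delta [-0.1232 -0.056  -0.0192] turn [ 0.16 -0.05 -0.66]
```

```bash
python3 -m creep '[{"delta_pos":[-0.004,-0.002,-0.001],"turn":[0,0,0],"fingers":1},{"delta_pos":[-0.015,-0.007,-0.004],"turn":[0,0,-0.2],"fingers":1},{"delta_pos":[-0.034,-0.016,-0.008],"turn":[0,0,-0.4],"fingers":1},{"delta_pos":[-0.058,-0.027,-0.012],"turn":[0,0,-0.7],"fingers":1},{"delta_pos":[-0.082,-0.038,-0.016],"turn":[0,0,-0.7],"fingers":1},{"delta_pos":[-0.104,-0.048,-0.019],"turn":[0,0,-0.7],"fingers":1},{"delta_pos":[-0.118,-0.054,-0.019],"turn":[0,0,-0.7],"fingers":1},{"delta_pos":[-0.123,-0.056,-0.019],"turn":[0,0,-0.7],"fingers":1}]' 70
python3 -m creep '[{"delta_pos":[0,0,0],"turn":[-1,0,0],"fingers":1},{"delta_pos":[0,0,0],"turn":[-3,0,0],"fingers":1},{"delta_pos":[0,0,0],"turn":[-6,0,0],"fingers":1},{"delta_pos":[0,0,0],"turn":[-9,0,0],"fingers":1},{"delta_pos":[0,0,0],"turn":[-12,0,0],"fingers":1},{"delta_pos":[0,0,0],"turn":[-14,0,0],"fingers":1},{"delta_pos":[0,0,0],"turn":[-15,0,0],"fingers":1},{"delta_pos":[0,0,0],"turn":[-15,0,0],"fingers":1}]' 70
cat >> h.py <<'E'
def blue(im,w):
    h=cv2.cvtColor(im["color"],cv2.COLOR_RGB2HSV);H,S,V=h[...,0],h[...,1],h[...,2]
    return (H>100)&(H<125)&(S>120)&(V>60)&(im["depth"]>0)&(w[...,0]>.4)&(w[...,0]<.7)&(w[...,1]>-.1)&(w[...,1]<.45)&(w[...,2]<.4)
E
python3 - <<'E'
from h import *
o=get_obs();print(o["tool_pos"],np.degrees((Rt.from_rotvec(o["eef_rot"])*down(0).inv()).as_rotvec()))
im=get_image("side");w=pts(im);p=w[blue(im,w)]
np.savez("pics/side2.npz",**im)
c=im["color"][200:380,230:410,::-1];cv2.imwrite("pics/s3.png",cv2.resize(c,(600,600)))
# near end wall of the tray (max y): silhouette in x-z
q=p[p[:,1]>p[:,1].max()-.008];print(len(q),p[:,1].max())
for z in np.arange(.08,.26,.006):
    r=q[(q[:,2]>=z)&(q[:,2]<z+.006)]
    if len(r):print(round(z,3),r[:,0].min().round(4),r[:,0].max().round(4))
E
```

```text
t: 8.45
tool_pos: [0.5681, 0.1678, 0.1326]
eef_rot: [-2.207, -2.235, 0.003]
ft_force: [-0.0, 0.9, -2.2]
opening: 0.0092
gripper_force: 68.4
t: 9.25
tool_pos: [0.5687, 0.1705, 0.1327]
eef_rot: [2.067, 2.099, 0.276]
ft_force: [-0.3, -0.4, -3.5]
opening: 0.0091
gripper_force: 68.4
[0.56872503 0.17050288 0.13268799] [  0.11344619 -14.96381715   0.88363291]
27 0.44949760118049087
0.086 0.466 0.4779
0.092 0.4645 0.4832
```

View pics/s3.png

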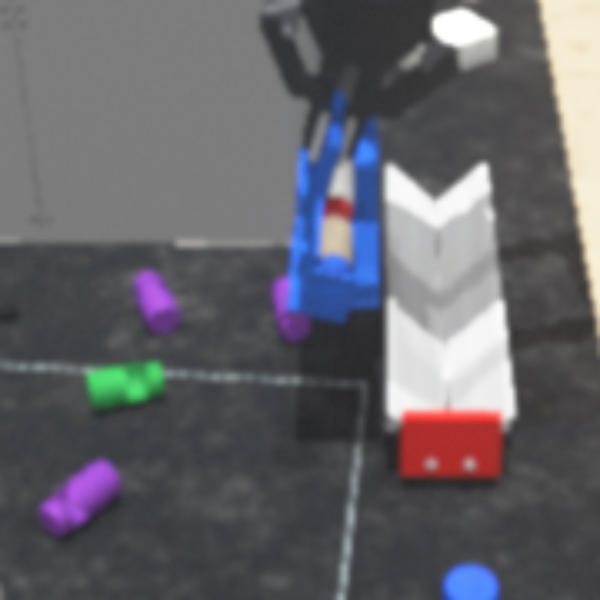

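```bash
python3 - <<'E'
from h import *
im=load("side",2);w=pts(im);m=blue(im,w)&(w[...,1]<.32)&(w[...,2]>.09);p=w[m]
print(p.min(0),p.max(0))
q=p[p[:,1]>p[:,1].max()-.01];print("end",len(q))
for z in np.arange(.1,.2,.006):
    r=q[(q[:,2]>=z)&(q[:,2]<z+.006)]
    if len(r):print(round(z,3),r[:,0].min().round(4),r[:,0].max().round(4))
q=p[(p[:,1]<.215)&(p[:,2]>.165)];print("rib")
for z in np.arange(.16,.215,.004):
    r=q[(q[:,2]>=z)&(q[:,2]<z+.004)]
    if len(r):print(round(z,3),len(r),r[:,0].min().round(4),r[:,0].max().round(4),r[:,1].min().round(3),r[:,1].max().round(3))
E
```

```text
[0.52330351 0.07272072 0.11286395] [0.58066067 0.27226513 0.2240394 ]
end 299
0.112 0.5435 0.5598
0.118 0.5254 0.5782
0.124 0.5233 0.5698
0.13 0.5233 0.5696
0.136 0.5253 0.5677
0.142 0.5253 0.5655
0.148 0.5472 0.5633
0.154 0.5588 0.563
0.16 0.5587 0.5611
rib
0.164 6 0.5577 0.5644 0.198 0.208
0.168 7 0.5398 0.563 0.174 0.206
0.172 9 0.5398 0.5628 0.175 0.208
0.176 7 0.5376 0.5597 0.177 0.207
0.18 13 0.5376 0.5715 0.176 0.209
0.184 8 0.5354 0.5574 0.177 0.208
0.188 11 0.5353 0.5583 0.178 0.208
0.192 8 0.5491 0.5574 0.202 0.208
0.196 34 0.5332 0.5561 0.14 0.207
0.2 39 0.5311 0.5553 0.145 0.209
0.212 2 0.5538 0.5538 0.182 0.183
```

The rib-top position matches a tool-length error: the real tips are 39 mm short of the TCP along the tool axis. The lip model predicted (0.524, 0.128) and I see (0.523, 0.127). I approach the trough at a 19° tip.

```bash
python3 -m creep '[{"delta_pos":[0,-0.002,0.002],"turn":[-0.5,0,0],"fingers":1},{"delta_pos":[0,-0.007,0.007],"turn":[-1,0,0],"fingers":1},{"delta_pos":[0,-0.014,0.014],"turn":[-2,0,0],"fingers":1},{"delta_pos":[0,-0.021,0.022],"turn":[-3,0,0],"fingers":1},{"delta_pos":[0,-0.028,0.029],"turn":[-4,0,0],"fingers":1},{"delta_pos":[0,-0.034,0.035],"turn":[-4,0,0],"fingers":1},{"delta_pos":[0,-0.037,0.038],"turn":[-4,0,0],"fingers":1},{"delta_pos":[0,-0.037,0.038],"turn":[-4,0,0],"fingers":1}]' 70
python3 - <<'E'
from h import *
go([.5398,.1705,.0866],down(0.85,30))
im=get_image("side");w=pts(im);m=blue(im,w)&(w[...,1]<.32)&(w[...,2]>.05);p=w[m]
q=p[p[:,1]>p[:,1].max()-.01];print("end",len(q),p[:,1].max())
for z in np.arange(.05,.12,.006):
    r=q[(q[:,2]>=z)&(q[:,2]<z+.006)]
    if len(r):print(round(z,3),r[:,0].min().round(4),r[:,0].max().round(4))
E
```

```text
t: 10.1
tool_pos: [0.5434, 0.1695, 0.0862]
eef_rot: [2.028, 2.058, 0.343]
ft_force: [0.6, -0.3, -2.9]
opening: 0.0091
gripper_force: 68.4
t 10.1 delta [ 0.001  -0.0032 -0.0015] turn [-1.106e+01  2.000e-02 -1.000e-02]
end 259 0.2715470797851838
0.062 0.5212 0.5254
0.068 0.5191 0.5481
0.074 0.5026 0.5525
0.08 0.5027 0.5441
0.086 0.5028 0.5418
0.092 0.5008 0.5419
0.098 0.5131 0.5398
0.104 0.5335 0.5377
0.11 0.5314 0.5356
0.116 0.5334 0.5336
```

```bash
python3 -m creep '[{"delta_pos":[0,0,0],"turn":[-2,0,0],"fingers":1},{"delta_pos":[0,0,0],"turn":[-4,0,0],"fingers":1},{"delta_pos":[0,-0.001,0],"turn":[-5,0,0],"fingers":1},{"delta_pos":[0,-0.001,0],"turn":[-6,0,0],"fingers":1},{"delta_pos":[0,-0.002,-0.001],"turn":[-7,0,0],"fingers":1},{"delta_pos":[0,-0.002,-0.001],"turn":[-8,0,0],"fingers":1},{"delta_pos":[0,-0.003,-0.001],"turn":[-9,0,0],"fingers":1},{"delta_pos":[0,-0.003,-0.001],"turn":[-9,0,0],"fingers":1}]' 70
python3 - <<'E'
from h import *
go([.5353,.1695,.0956],down(0.85,43))
im=get_image("side");it=get_image("top")
cv2.imwrite("pics/p1.png",np.hstack([cv2.resize(im["color"][230:380,260:410,::-1],(400,400)),cv2.resize(it["color"][200:320,210:330,::-1],(400,400))]))
E
```

```text
t: 10.95
tool_pos: [0.5402, 0.1695, 0.0867]
eef_rot: [1.935, 1.964, 0.489]
ft_force: [-0.1, 0.2, -2.9]
opening: 0.009
gripper_force: 68.6
t 10.95 delta [ 0.0001 -0.0001 -0.0102] turn [-1.5e+01  2.0e-02  1.0e-02]
```

View pics/p1.png

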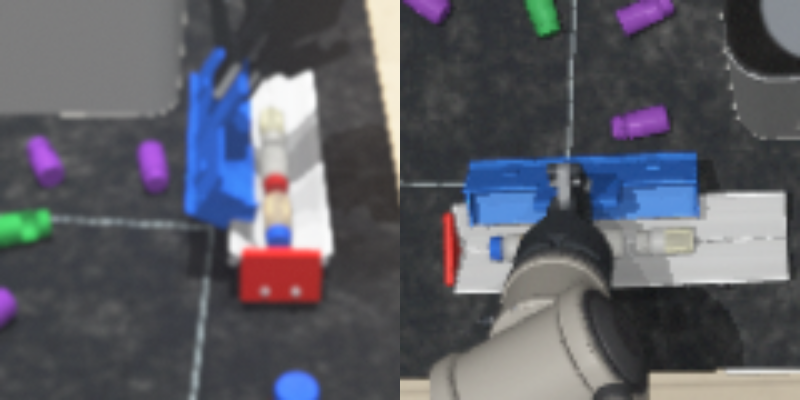

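The vials have all rolled out. In the side crop they lie in line in the fold from (270,110) to (278,240), and the top crop shows the blue-cap vial at (500,245) and the far one at (680,240). I hold the tip for a row set, then lift away.

```bash
python3 -m creep '[{"delta_pos":[0,0,0],"turn":[0,0,0],"fingers":1},{"delta_pos":[0,0,0],"turn":[0,0,0],"fingers":1},{"delta_pos":[0,0,0],"turn":[0,0,0],"fingers":1},{"delta_pos":[0,0,0],"turn":[0,0,0],"fingers":1},{"delta_pos":[0,0,0],"turn":[0,0,0],"fingers":1},{"delta_pos":[0,0,0],"turn":[0,0,0],"fingers":1},{"delta_pos":[0,0,0],"turn":[0,0,0],"fingers":1},{"delta_pos":[0,0,0],"turn":[0,0,0],"fingers":1}]' 70
python3 -m creep '[{"delta_pos":[0,0.002,-0.002],"turn":[0,0,0],"fingers":1},{"delta_pos":[0,0.007,-0.006],"turn":[0,0,0],"fingers":1},{"delta_pos":[0,0.014,-0.012],"turn":[0,0,0],"fingers":1},{"delta_pos":[0,0.023,-0.018],"turn":[0,0,0],"fingers":1},{"delta_pos":[0,0.033,-0.025],"turn":[0,0,0],"fingers":1},{"delta_pos":[0,0.043,-0.032],"turn":[0,0,0],"fingers":1},{"delta_pos":[0,0.051,-0.037],"turn":[0,0,0],"fingers":1},{"delta_pos":[0,0.055,-0.039],"turn":[0,0,0],"fingers":1}]' 70
python3 - <<'E'
from h import *
go([.6255,.293,.11],down(0.6))
go([.6255,.293,.03],down(0.6))
it=get_image("side");cv2.imwrite("pics/p2.png",cv2.resize(it["color"][240:360,310:430,::-1],(600,600)))
w=pts(it);h=cv2.cvtColor(it["color"],cv2.COLOR_RGB2HSV);o=get_obs();print(o["t"])
E
```

```text
t: 11.85
tool_pos: [0.5403, 0.1695, 0.0866]
eef_rot: [1.935, 1.964, 0.489]
ft_force: [-1.1, -0.1, -2.5]
opening: 0.0093
gripper_force: 68.6
t: 12.65
tool_pos: [0.5717, 0.1701, 0.1485]
eef_rot: [1.934, 1.962, 0.492]
ft_force: [-0.0, 0.2, -2.1]
opening: 0.009
gripper_force: 68.6
t 12.65 delta [0.1221 0.0309 0.0602] turn [28.13 -0.08  0.22]
t 12.65 delta [ 0.122  -0.0068  0.1308] turn [28.13 -0.08  0.22]
12.7
```

View pics/p2.png

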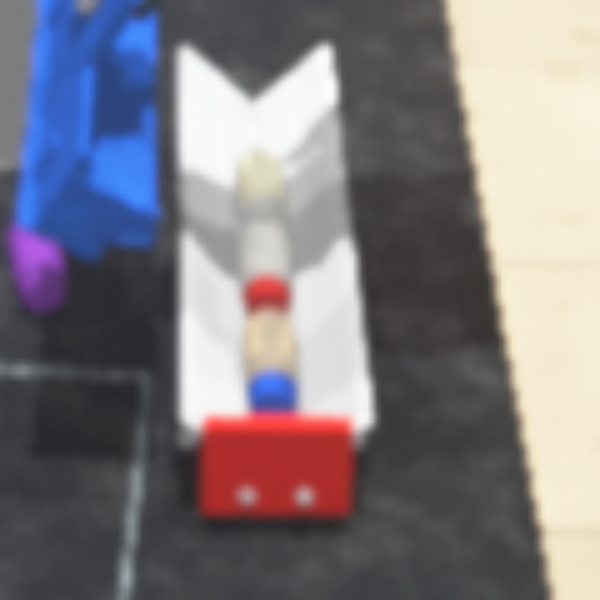

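All three lie in line in the fold: blue cap at (272,390), red cap at (267,295), and the far vial at (262,175). I carry the tray back to its old place.

```bash
python3 -m creep '[{"delta_pos":[0.004,0.001,0.002],"turn":[1,0,0],"fingers":1},{"delta_pos":[0.015,0.004,0.008],"turn":[4,0,0],"fingers":1},{"delta_pos":[0.034,0.009,0.017],"turn":[8,0,0],"fingers":1},{"delta_pos":[0.058,0.015,0.028],"turn":[13,0,0],"fingers":1},{"delta_pos":[0.082,0.021,0.04],"turn":[19,0,0],"fingers":1},{"delta_pos":[0.104,0.026,0.051],"turn":[24,0,0.2],"fingers":1},{"delta_pos":[0.118,0.03,0.058],"turn":[27.5,0,0.2],"fingers":1},{"delta_pos":[0.122,0.031,0.06],"turn":[28.1,0,0.2],"fingers":1}]' 70
python3 - <<'E'
from h import *
go([.6255,.293,.016],down(0.6))
E
```

```text
t: 13.5
tool_pos: [0.6251, 0.294, 0.1057]
eef_rot: [-2.205, -2.232, 0.005]
ft_force: [-0.3, -0.2, -3.2]
opening: 0.0087
gripper_force: 69.0
t 13.5 delta [-0.0011  0.0008  0.0897] turn [-0.3  -0.03  0.09]
```

```bash
python3 -m creep '[{"delta_pos":[0,0,0.004],"turn":[0,0,0],"fingers":1},{"delta_pos":[0,0,0.016],"turn":[0,0,0],"fingers":1},{"delta_pos":[0,0,0.034],"turn":[0,0,0],"fingers":1},{"delta_pos":[0,0,0.053],"turn":[0,0,0],"fingers":1},{"delta_pos":[0,0,0.069],"turn":[0,0,0],"fingers":1},{"delta_pos":[0,0,0.08],"turn":[0,0,0],"fingers":1},{"delta_pos":[0,0,0.086],"turn":[0,0,0],"fingers":1},{"delta_pos":[0,0,0.088],"turn":[0,0,0],"fingers":1}]' 70
python3 - <<'E'
from h import *
for i in range(3): get_image("side"); o=get_obs();print(o["tool_pos"],np.degrees((Rt.from_rotvec(o["eef_rot"])*down(0.8).inv()).as_rotvec()).round(2),o["ft_force"])
E
```

```text
t: 14.3
tool_pos: [0.6238, 0.2925, 0.0202]
eef_rot: [-2.208, -2.232, 0.002]
ft_force: [0.2, 0.3, -2.5]
opening: 0.0092
gripper_force: 69.1
[0.62402466 0.29264384 0.02038102] [ 0.04  0.1  -0.16] [-0.49269082  0.36927227 -2.48454097]
[0.6243423  0.29278514 0.02089257] [ 0.05  0.06 -0.16] [ 0.29390966 -0.12435001 -2.14872216]
[0.62460916 0.29289107 0.02121544] [ 0.06  0.03 -0.16] [ 0.11349171  0.39859435 -2.30388183]
```

```bash
python3 -m creep '[{"delta_pos":[0,0,0.001],"turn":[0,0,0],"fingers":1},{"delta_pos":[0,0,0.002],"turn":[0,0,0],"fingers":1},{"delta_pos":[0,0,0.003],"turn":[0,0,0],"fingers":1},{"delta_pos":[0,0,0.004],"turn":[0,0,0],"fingers":1},{"delta_pos":[0,0,0.005],"turn":[0,0,0],"fingers":1},{"delta_pos":[0,0,0.006],"turn":[0,0,0],"fingers":1},{"delta_pos":[0,0,0.0065],"turn":[0,0,0],"fingers":1},{"delta_pos":[0,0,0.0065],"turn":[0,0,0],"fingers":1}]' 70
```

```text
t: 15.25
tool_pos: [0.6243, 0.2929, 0.0146]
eef_rot: [-2.208, -2.233, 0.001]
ft_force: [-1.6, -0.7, 4.0]
opening: 0.0091
gripper_force: 69.9
```

Contact (+4 N up, 0.0146 as at pickup). I release gently, then rise.

```bash
python3 -m creep '[{"delta_pos":[0,0,0],"turn":[0,0,0],"fingers":0.6},{"delta_pos":[0,0,0],"turn":[0,0,0],"fingers":0.3},{"delta_pos":[0,0,0],"turn":[0,0,0],"fingers":0},{"delta_pos":[0,0,0],"turn":[0,0,0],"fingers":-0.2},{"delta_pos":[0,0,0],"turn":[0,0,0],"fingers":-0.2},{"delta_pos":[0,0,-0.005],"turn":[0,0,0],"fingers":-0.2},{"delta_pos":[0,0,-0.02],"turn":[0,0,0],"fingers":-0.2},{"delta_pos":[0,0,-0.045],"turn":[0,0,0],"fingers":-0.2}]' 20
python3 -m creep '[{"delta_pos":[0,0,-0.03],"turn":[0,0,0],"fingers":-0.2},{"delta_pos":[0,0,-0.06],"turn":[0,0,0],"fingers":0},{"delta_pos":[0,0,-0.09],"turn":[0,0,0],"fingers":0.5},{"delta_pos":[0,0,-0.11],"turn":[0,0,0],"fingers":1},{"delta_pos":[0,0,-0.12],"turn":[0,0,0],"fingers":1},{"delta_pos":[0,0,-0.12],"turn":[0,0,0],"fingers":1},{"delta_pos":[0,0,-0.12],"turn":[0,0,0],"fingers":1},{"delta_pos":[0,0,-0.12],"turn":[0,0,0],"fingers":1}]' 20
python3 - <<'E'
from h import *
for n in("side","top"):
    im=get_image(n);np.savez(f"pics/{n}3.npz",**im);w=pts(im)
    m=blue(im,w)&(w[...,0]>.56)&(w[...,2]>.055)&(w[...,2]<.1);p=w[m]
    print(n,"rib",len(p),p.min(0).round(4),p.max(0).round(4))
    for z in(.06,.084):
        q=p[abs(p[:,2]-z)<.004]
        if len(q):print(z,q[:,0].mean().round(4))
im=load("side",3);w=pts(im);h=cv2.cvtColor(im["color"],cv2.COLOR_RGB2HSV)
# objects in the fold: points above the V surface
xf=.4776-.0147*(w[...,1]-.165);dx=w[...,0]-xf
m=(abs(dx)<.013)&(w[...,2]>.022+abs(dx)+.006)&(w[...,2]<.06)&(w[...,1]>0)&(w[...,1]<.284)
vs,us=np.where(m)
ys=w[m][:,1];print("vial y span",np.percentile(ys,[1,99]).round(4))
for y in np.arange(.06,.29,.006):
    k=(ys>=y)&(ys<y+.006)
    if k.any(): print(round(y,3),k.sum(),w[m][k][:,2].max().round(3),dx[m][k].mean().round(4),im["color"][m][k].mean(0).astype(int))
E
```

```text
t: 16.05
tool_pos: [0.6234, 0.2925, 0.0588]
eef_rot: [-2.207, -2.232, 0.005]
ft_force: [-0.1, 0.4, 0.3]
opening: 0.0512
gripper_force: 0.0
t: 16.85
tool_pos: [0.6238, 0.2924, 0.1773]
eef_rot: [-2.207, -2.232, 0.005]
ft_force: [-0.2, -0.4, 0.4]
opening: 0.0001
gripper_force: 0.0
side rib 209 [0.619  0.2597 0.055 ] [0.6293 0.3318 0.0871]
0.06 0.6219
0.084 0.6239
top rib 59 [0.6165 0.2581 0.057 ] [0.6284 0.2918 0.0921]
0.06 0.6207
0.084 0.6223
vial y span [0.0832 0.2586]
0.078 6 0.049 0.0024 [236 235 223]
0.084 15 0.052 0.0019 [230 229 212]
0.09 10 0.053 0.0019 [224 222 198]
0.096 13 0.051 0.0006 [229 228 204]
0.102 16 0.051 0.0022 [225 223 200]
0.108 15 0.051 0.0005 [214 212 192]
0.114 20 0.051 0.0017 [204 202 189]
0.12 15 0.05 0.0017 [198 197 191]
0.126 27 0.049 0.0014 [184 184 180]
0.138 3 0.049 -0.0026 [197 197 192]
0.144 15 0.052 0.0018 [202 202 197]
0.15 18 0.053 0.0024 [202 202 197]
0.156 16 0.051 0.0021 [204 204 199]
0.162 15 0.052 0.004 [204 203 199]
0.168 18 0.053 0.001 [202 201 196]
0.174 24 0.052 -0.0002 [190 173 169]
0.18 17 0.052 0.0009 [169 103 102]
0.186 38 0.051 0.0016 [152  79  77]
0.192 6 0.05 0.0024 [150  70  68]
0.204 13 0.05 0.0024 [187 163 148]
0.21 19 0.051 0.0006 [193 179 161]
0.216 17 0.052 0.0022 [198 184 163]
0.222 17 0.051 0.0012 [195 181 161]
0.228 20 0.053 0.0024 [200 185 164]
0.234 20 0.052 0.0035 [197 183 163]
0.24 28 0.052 0.0017 [174 168 175]
0.246 21 0.052 0.0019 [107 128 208]
0.252 46 0.051 0.0011 [ 93  96 178]
0.258 10 0.047 0.0018 [ 97  89 160]
```

The tray stands upright and the vials span y ≈ 0.081–0.259. The row must end at y ≈ 0.1345. I check the wrist envelope against the cabinet and get the move to the push start.

```bash
python3 - <<'E'
from h import *
t=get_obs()["tool_pos"]
for n in("top","side"):
    im=load(n,3);w=pts(im);d=w-t;m=(im["depth"]>0)&(d[...,2]>.03)&(d[...,2]<.6)&(abs(d[...,0])<.16)&(abs(d[...,1])<.25)&~((w[...,0]>.55)&(w[...,1]<.05))
    for z in np.arange(.03,.6,.06):
        q=d[m&(d[...,2]>=z)&(d[...,2]<z+.06)]
        if len(q):print(n,round(z,2),len(q),q.min(0).round(3),q.max(0).round(3))
w=pts(load("top",0));q=w[75:210,315:460].reshape(-1,3);print("cabinet",q.min(0),q.max(0),np.percentile(q,2,axis=0))
go([.48,.058,.15],down(0.85))
go([.48,.058,.05],down(0.85))
E
```

```text
top 0.09 140 [-0.063 -0.014  0.092] [-0.021  0.012  0.15 ]
top 0.15 76 [-0.043 -0.026  0.15 ] [-0.025  0.012  0.21 ]
top 0.21 115 [-0.04  -0.032  0.211] [-0.021  0.023  0.27 ]
top 0.27 115 [-0.125 -0.104  0.27 ] [-0.019  0.008  0.329]
top 0.33 2460 [-0.16  -0.114  0.332] [0.061 0.067 0.39 ]
top 0.39 2754 [-0.16  -0.112  0.39 ] [0.044 0.062 0.426]
side 0.03 413 [-0.031 -0.01   0.039] [0.034 0.016 0.09 ]
side 0.09 1648 [-0.061 -0.013  0.09 ] [0.061 0.023 0.15 ]
side 0.15 1230 [-0.041 -0.006  0.15 ] [0.041 0.041 0.21 ]
side 0.21 1623 [-0.039 -0.017  0.21 ] [0.04  0.044 0.27 ]
side 0.27 1693 [-0.16  -0.086  0.27 ] [0.053 0.07  0.33 ]
side 0.33 5930 [-0.16  -0.089  0.33 ] [0.062 0.074 0.39 ]
side 0.39 1488 [-0.16  -0.101  0.39 ] [0.041 0.064 0.422]
cabinet [ 0.42194133 -0.3154793   0.42104993] [0.91109565 0.02065693 1.5754099 ] [ 0.60119949 -0.30114134  0.42623378]
t 16.95 delta [-0.2329 -0.1465  0.0281] turn [-0.23 -0.   -0.21]
t 16.95 delta [-0.2329 -0.1461  0.1281] turn [-0.23 -0.   -0.21]
```

```bash
python3 -m creep '[{"delta_pos":[-0.005,-0.02,0],"turn":[0,0,0],"fingers":1},{"delta_pos":[-0.015,-0.06,0],"turn":[0,0,0],"fingers":1},{"delta_pos":[-0.04,-0.1,0],"turn":[0,0,0],"fingers":1},{"delta_pos":[-0.075,-0.13,0],"turn":[0,0,0],"fingers":1},{"delta_pos":[-0.12,-0.146,0],"turn":[0,0,0],"fingers":1},{"delta_pos":[-0.165,-0.146,0],"turn":[-0.2,0,-0.2],"fingers":1},{"delta_pos":[-0.21,-0.146,0.01],"turn":[-0.2,0,-0.2],"fingers":1},{"delta_pos":[-0.233,-0.146,0.028],"turn":[-0.2,0,-0.2],"fingers":1}]' 20
python3 -m creep '[{"delta_pos":[0,0,0.02],"turn":[0,0,0],"fingers":1},{"delta_pos":[0,0,0.05],"turn":[0,0,0],"fingers":1},{"delta_pos":[0,0,0.08],"turn":[0,0,0],"fingers":1},{"delta_pos":[0,0,0.1],"turn":[0,0,0],"fingers":1},{"delta_pos":[0,0,0.11],"turn":[0,0,0],"fingers":1},{"delta_pos":[0,0,0.115],"turn":[0,0,0],"fingers":1},{"delta_pos":[0,0,0.115],"turn":[0,0,0],"fingers":1},{"delta_pos":[0,0,0.115],"turn":[0,0,0],"fingers":1}]' 20
python3 - <<'E'
from h import *
im=get_image("side");w=pts(im)
go([.48,.06,.005],down(0.85));print(get_obs()["tool_pos"])
m=(abs(w[...,0]-.48)<.03)&(abs(w[...,1]-.06)<.03)&(w[...,2]>.05)&(im["depth"]>0);q=w[m];z0=np.percentile(q[:,2],1);r=q[q[:,2]<.1]
print("tip z",z0,"x",r[:,0].min(),r[:,0].max(),"y",r[:,1].max())
E
```

```text
t: 17.75
tool_pos: [0.4815, 0.0553, 0.1516]
eef_rot: [2.205, 2.234, 0.005]
ft_force: [0.3, 0.3, -0.6]
opening: 0.0006
gripper_force: 0.0
t: 18.55
tool_pos: [0.4819, 0.0582, 0.0368]
eef_rot: [2.204, 2.237, 0.004]
ft_force: [0.4, 0.9, 0.4]
opening: -0.0001
gripper_force: 0.0
t 18.6 delta [ 0.0018 -0.0021  0.032 ] turn [ 0.21 -0.04  0.  ]
[0.48203244 0.05819665 0.03696591]
tip z 0.05160090010648791 x 0.4503159581204249 0.5090113911296517 y 0.08999185061800141
```

```bash
python3 -m creep '[{"delta_pos":[0,-0.002,0.006],"turn":[0,0,0],"fingers":1},{"delta_pos":[0,-0.002,0.012],"turn":[0,0,0],"fingers":1},{"delta_pos":[0,-0.002,0.018],"turn":[0,0,0],"fingers":1},{"delta_pos":[0,-0.002,0.023],"turn":[0,0,0],"fingers":1},{"delta_pos":[0,-0.002,0.027],"turn":[0,0,0],"fingers":1},{"delta_pos":[0,-0.002,0.03],"turn":[0,0,0],"fingers":1},{"delta_pos":[0,-0.002,0.032],"turn":[0,0,0],"fingers":1},{"delta_pos":[0,-0.002,0.032],"turn":[0,0,0],"fingers":1}]' 20
python3 - <<'E'
from h import *
im=get_image("side");it=get_image("top")
cv2.imwrite("pics/q1.png",np.hstack([cv2.resize(im["color"][230:350,310:430,::-1],(400,400)),cv2.resize(it["color"][230:310,210:340,::-1],(400,246),).repeat(1,0) if 0 else cv2.resize(it["color"][210:330,210:330,::-1],(400,400))]))
go([.48,.06,.005],down(0.85))
E
```

```text
t: 19.4
tool_pos: [0.4792, 0.0582, 0.0038]
eef_rot: [2.205, 2.237, 0.002]
ft_force: [0.7, 0.0, 0.4]
opening: -0.0002
gripper_force: 0.0
t 19.5 delta [ 0.0018  0.0006 -0.0009] turn [ 0.11 -0.04 -0.  ]
```

View pics/q1.png

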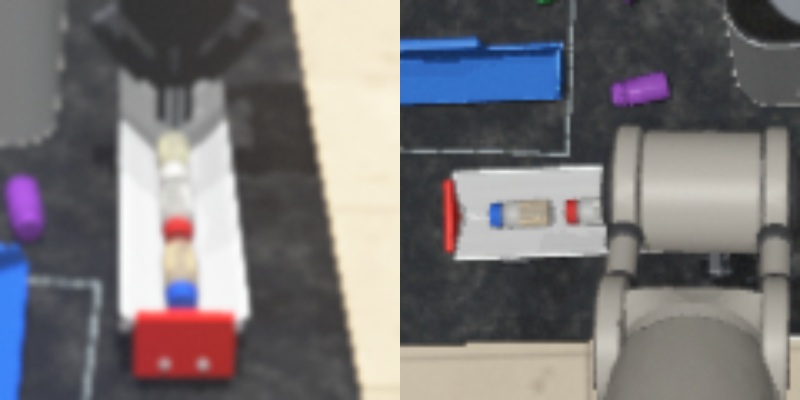

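The fingers stand in the trough behind the last vial (side crop (170,120)), with no contact. I push slowly.

```bash
python3 -m creep '[{"delta_pos":[0.004,0,0],"turn":[0,0,0],"fingers":1},{"delta_pos":[0.009,0,0],"turn":[0,0,0],"fingers":1},{"delta_pos":[0.014,0,0],"turn":[0,0,0],"fingers":1},{"delta_pos":[0.019,0,0],"turn":[0,0,0],"fingers":1},{"delta_pos":[0.024,0,0],"turn":[0,0,0],"fingers":1},{"delta_pos":[0.028,0,0],"turn":[0,0,0],"fingers":1},{"delta_pos":[0.031,0,0],"turn":[0,0,0],"fingers":1},{"delta_pos":[0.032,0,0],"turn":[0,0,0],"fingers":1}]' 20
python3 -m creep '[{"delta_pos":[0.003,0,0],"turn":[0,0,0],"fingers":1},{"delta_pos":[0.006,0,0],"turn":[0,0,0],"fingers":1},{"delta_pos":[0.01,0,0],"turn":[0,0,0],"fingers":1},{"delta_pos":[0.014,0,0],"turn":[0,0,0],"fingers":1},{"delta_pos":[0.018,0,0],"turn":[0,0,0],"fingers":1},{"delta_pos":[0.021,0,0],"turn":[0,0,0],"fingers":1},{"delta_pos":[0.024,0,0],"turn":[0,0,0],"fingers":1},{"delta_pos":[0.025,0,0],"turn":[0,0,0],"fingers":1}]' 20
cat >> h.py <<'E'
def row():
    im=get_image("side");w=pts(im)
    xf=.4776-.0147*(w[...,1]-.165);dx=w[...,0]-xf
    m=(abs(dx)<.013)&(w[...,2]>.022+abs(dx)+.006)&(w[...,2]<.06)&(w[...,1]>.03)&(w[...,1]<.3)
    q=w[m];ys=np.sort(q[:,1]);print("tool",get_obs()["tool_pos"].round(4),"max y",ys[-5:].round(4))
    for y in np.arange(.07,.3,.006):
        k=(q[:,1]>=y)&(q[:,1]<y+.006)
        if k.any(): print(round(y,3),k.sum(),q[k][:,2].max().round(3),dx[m][k].mean().round(4),im["color"][m][k].mean(0).astype(int))
    return im
E
python3 -c "
from h import *
row()"
```

```text
t: 20.3
tool_pos: [0.4788, 0.0905, 0.0041]
eef_rot: [2.204, 2.238, 0.003]
ft_force: [0.4, -0.3, 0.5]
opening: 0.0002
gripper_force: 0.3
t: 21.1
tool_pos: [0.4784, 0.1155, 0.0041]
eef_rot: [2.204, 2.238, 0.003]
ft_force: [-0.7, -0.5, -0.4]
opening: 0.0001
gripper_force: 0.3
tool [0.4784 0.1155 0.0041] max y [0.2957 0.2959 0.296  0.2963 0.297 ]
0.118 27 0.06 0.0005 [ 99  99 100]
0.124 21 0.06 0.0002 [129 130 128]
0.13 14 0.057 0.0021 [180 178 164]
0.136 19 0.052 0.0012 [199 197 176]
0.142 18 0.051 0.0025 [211 208 183]
0.148 11 0.051 0.0034 [214 211 187]
0.154 19 0.052 0.0003 [210 207 186]
0.16 21 0.052 0.0016 [212 210 193]
0.166 18 0.052 0.0038 [226 226 220]
0.172 9 0.05 -0.0003 [232 232 228]
0.178 13 0.051 0.0012 [225 225 222]
0.184 17 0.055 0.0017 [220 220 216]
0.19 16 0.052 0.0013 [223 223 219]
0.196 16 0.053 0.003 [228 228 224]
0.202 19 0.052 0.0007 [222 221 217]
0.208 23 0.053 0.0013 [210 199 195]
0.214 21 0.052 0.0017 [219 150 148]
0.22 19 0.05 0.0035 [230 130 122]
0.226 13 0.05 0.0023 [230 184 162]
0.232 17 0.051 0.0019 [227 209 182]
0.238 24 0.052 0.0017 [223 210 183]
0.244 22 0.051 0.003 [223 208 182]
0.25 18 0.052 0.0004 [218 203 180]
0.256 22 0.052 0.0017 [209 195 174]
0.262 26 0.052 0.0008 [192 171 177]
0.268 13 0.051 0.0008 [194 122 182]
0.274 1 0.049 -0.0007 [246  90 153]
0.286 12 0.06 0.0005 [212  60  61]
0.292 117 0.059 -0.0003 [180  47  47]
```

```bash
python3 -m creep '[{"delta_pos":[0.001,0,0],"turn":[0,0,0],"fingers":1},{"delta_pos":[0.002,0,0],"turn":[0,0,0],"fingers":1},{"delta_pos":[0.003,0,0],"turn":[0,0,0],"fingers":1},{"delta_pos":[0.0035,0,0],"turn":[0,0,0],"fingers":1},{"delta_pos":[0.004,0,0],"turn":[0,0,0],"fingers":1},{"delta_pos":[0.0045,0,0],"turn":[0,0,0],"fingers":1},{"delta_pos":[0.005,0,0],"turn":[0,0,0],"fingers":1},{"delta_pos":[0.005,0,0],"turn":[0,0,0],"fingers":1}]' 20
python3 -m creep '[{"delta_pos":[0.0002,0,0],"turn":[0,0,0],"fingers":1},{"delta_pos":[0.0004,0,0],"turn":[0,0,0],"fingers":1},{"delta_pos":[0.0006,0,0],"turn":[0,0,0],"fingers":1},{"delta_pos":[0.0008,0,0],"turn":[0,0,0],"fingers":1},{"delta_pos":[0.001,0,0],"turn":[0,0,0],"fingers":1},{"delta_pos":[0.0012,0,0],"turn":[0,0,0],"fingers":1},{"delta_pos":[0.0014,0,0],"turn":[0,0,0],"fingers":1},{"delta_pos":[0.0014,0,0],"turn":[0,0,0],"fingers":1}]' 20
python3 -c "
from h import *
im=row();cv2.imwrite('pics/q2.png',cv2.resize(im['color'][260:350,330:420,::-1],(600,600),interpolation=cv2.INTER_CUBIC))" | tail -6
```

```text
t: 21.95
tool_pos: [0.4784, 0.1203, 0.0041]
eef_rot: [2.204, 2.237, 0.003]
ft_force: [-0.2, 0.2, 0.1]
opening: 0.0001
gripper_force: 0.1
t: 22.75
tool_pos: [0.4784, 0.1216, 0.0041]
eef_rot: [2.204, 2.237, 0.003]
ft_force: [-0.4, -0.3, 0.0]
opening: -0.0001
gripper_force: 0.2
0.256 18 0.052 0.0021 [213 198 175]
0.262 22 0.052 0.0011 [213 191 171]
0.268 19 0.052 -0.0 [230 164 145]
0.274 2 0.052 0.0004 [244 141 124]
0.286 19 0.06 0.0041 [207  57  55]
0.292 106 0.06 -0.0 [179  47  47]
```

```bash
python3 -m creep '[{"delta_pos":[0.0002,0,0],"turn":[0,0,0],"fingers":1},{"delta_pos":[0.0004,0,0],"turn":[0,0,0],"fingers":1},{"delta_pos":[0.0006,0,0],"turn":[0,0,0],"fingers":1},{"delta_pos":[0.0008,0,0],"turn":[0,0,0],"fingers":1},{"delta_pos":[0.001,0,0],"turn":[0,0,0],"fingers":1},{"delta_pos":[0.001,0,0],"turn":[0,0,0],"fingers":1},{"delta_pos":[0.001,0,0],"turn":[0,0,0],"fingers":1},{"delta_pos":[0.001,0,0],"turn":[0,0,0],"fingers":1}]' 20 | grep -E "tool_pos|ft"
```

```text
tool_pos: [0.4784, 0.1226, 0.0041]
ft_force: [-0.5, 0.8, -0.8]
```

View pics/q2.png

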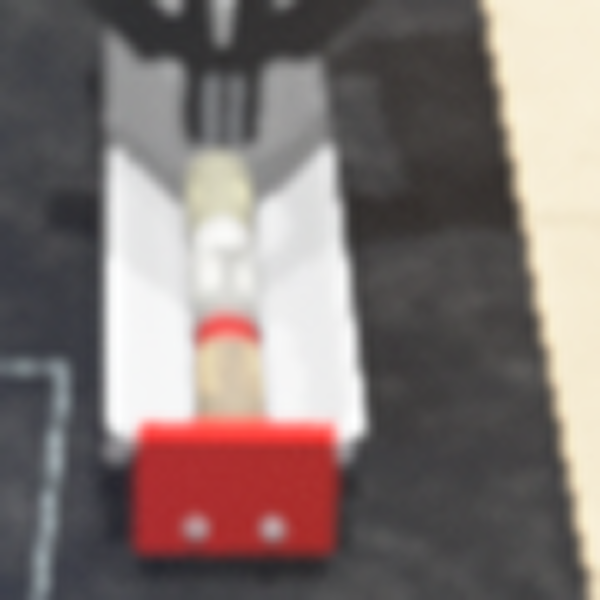

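The row is closed in front of the fingers, with the first cap now hidden behind the red stop plate at (235,425). That was my 11th picture, one over the limit, so from here on I work by force and numbers only.

```bash
python3 -m creep '[{"delta_pos":[0.0002,0,0],"turn":[0,0,0],"fingers":1},{"delta_pos":[0.0004,0,0],"turn":[0,0,0],"fingers":1},{"delta_pos":[0.0006,0,0],"turn":[0,0,0],"fingers":1},{"delta_pos":[0.0008,0,0],"turn":[0,0,0],"fingers":1},{"delta_pos":[0.001,0,0],"turn":[0,0,0],"fingers":1},{"delta_pos":[0.001,0,0],"turn":[0,0,0],"fingers":1},{"delta_pos":[0.001,0,0],"turn":[0,0,0],"fingers":1},{"delta_pos":[0.001,0,0],"turn":[0,0,0],"fingers":1}]' 20 | grep -E "tool_pos|ft"; python3 -c "
from h import *
im=row();f=[]
for i in range(4): get_image('side');f.append(get_obs()['ft_force'])
print(np.mean(f,0))" | tail -24
```

```text
tool_pos: [0.4783, 0.1232, 0.0041]
ft_force: [-0.5, -6.0, 1.0]
0.16 15 0.052 0.0041 [207 205 183]
0.166 23 0.052 0.001 [209 207 189]
0.172 20 0.051 0.0016 [222 221 212]
0.178 12 0.049 0.0 [232 231 228]
0.184 12 0.05 0.0038 [234 233 230]
0.19 17 0.052 0.0005 [224 224 220]
0.196 16 0.051 0.0029 [231 230 227]
0.202 21 0.052 0.0006 [231 231 228]
0.208 16 0.052 0.002 [220 219 216]
0.214 17 0.052 0.0019 [211 207 203]
0.22 26 0.053 0.0015 [210 170 168]
0.226 20 0.051 0.002 [230 116 111]
0.232 10 0.05 0.0034 [232 160 141]
0.238 20 0.052 0.002 [226 202 180]
0.244 20 0.052 0.0029 [222 208 182]
0.25 21 0.052 0.001 [220 205 180]
0.256 17 0.053 0.0009 [217 201 177]
0.262 22 0.052 0.001 [214 192 172]
0.268 19 0.052 0.0005 [230 166 147]
0.274 2 0.052 -0.0027 [243 141 124]
0.28 1 0.058 0.0041 [252 124 110]
0.286 13 0.06 0.0025 [226  74  68]
0.292 117 0.06 -0.0002 [179  47  47]
[ 0.28466869 -5.15709423  0.66677697]
```

The row is closed against the stop: 5–6 N of push-back, fingers at y 0.123 against the expected 0.1235. I back off along the fold, then rise.

```bash
python3 -m creep '[{"delta_pos":[-0.001,0,0],"turn":[0,0,0],"fingers":1},{"delta_pos":[-0.003,0,0],"turn":[0,0,0],"fingers":1},{"delta_pos":[-0.008,0,0],"turn":[0,0,0],"fingers":1},{"delta_pos":[-0.014,0,0],"turn":[0,0,0],"fingers":1},{"delta_pos":[-0.02,0,0],"turn":[0,0,0],"fingers":1},{"delta_pos":[-0.02,0,-0.02],"turn":[0,0,0],"fingers":1},{"delta_pos":[-0.02,0,-0.05],"turn":[0,0,0],"fingers":1},{"delta_pos":[-0.02,0,-0.08],"turn":[0,0,0],"fingers":1}]' 20
python3 -m creep '[{"delta_pos":[0,0,-0.03],"turn":[0,0,0],"fingers":1},{"delta_pos":[0,0,-0.06],"turn":[0,0,0],"fingers":1},{"delta_pos":[0,0,-0.08],"turn":[0,0,0],"fingers":1},{"delta_pos":[0,0,-0.08],"turn":[0,0,0],"fingers":1},{"delta_pos":[0,0,-0.08],"turn":[0,0,0],"fingers":1},{"delta_pos":[0,0,-0.08],"turn":[0,0,0],"fingers":1},{"delta_pos":[0,0,-0.08],"turn":[0,0,0],"fingers":1},{"delta_pos":[0,0,-0.08],"turn":[0,0,0],"fingers":1}]' 20 | grep -E "tool_pos|ft"
python3 -c "
from h import *
im=row();w=pts(im)
m=blue(im,w)&(w[...,0]>.56)&(w[...,2]>.055)&(w[...,2]<.1);p=w[m];print('rib',p.min(0).round(4),p.max(0).round(4))"
```

```text
t: 25.45
tool_pos: [0.4781, 0.103, 0.0847]
eef_rot: [-2.205, -2.237, -0.001]
ft_force: [0.8, 0.0, 0.7]
opening: 0.0004
gripper_force: 0.0
tool_pos: [0.4779, 0.1034, 0.1632]
ft_force: [-0.1, -0.1, 0.4]
tool [0.478  0.1034 0.1634] max y [0.2955 0.2958 0.2959 0.2968 0.2976]
0.136 17 0.051 0.001 [223 222 207]
0.142 14 0.051 0.0032 [226 224 201]
0.148 18 0.053 0.0019 [224 222 200]
0.154 16 0.05 0.0011 [222 220 197]
0.16 18 0.052 0.0017 [214 211 189]
0.166 20 0.052 0.0011 [210 208 190]
0.172 21 0.052 0.0026 [222 221 213]
0.178 14 0.05 -0.0001 [235 234 231]
0.184 10 0.05 0.0007 [230 230 226]
0.19 17 0.052 0.0027 [231 230 227]
0.196 14 0.051 0.0016 [233 233 229]
0.202 17 0.051 0.0004 [234 234 231]
0.208 18 0.053 0.0017 [225 224 221]
0.214 22 0.052 0.0017 [213 211 207]
0.22 22 0.051 0.0019 [212 174 172]
0.226 23 0.05 0.0004 [228 126 122]
0.232 11 0.05 0.004 [230 161 146]
0.238 20 0.052 0.0025 [226 199 175]
0.244 25 0.053 0.0019 [223 209 182]
0.25 17 0.051 0.0002 [221 207 181]
0.256 18 0.053 0.0004 [219 205 182]
0.262 22 0.052 0.0015 [213 192 170]
0.268 19 0.052 0.0013 [230 167 147]
0.274 2 0.049 -0.0028 [252 122 108]
0.286 16 0.06 0.0028 [215  72  67]
0.292 109 0.06 0.0 [180  48  48]
rib [0.6189 0.2603 0.0555] [0.6292 0.3309 0.0872]
```

The row stayed put (y 0.135 to the stop) and the tray is upright, so I hand in.

```bash
python3 -c "
from cell import *
print(sign_off())"
```

```text
the job is handed in; nothing more can be done
None
```

I handed the job in (no verdict was returned): by my measurements all three vials lie in the fold as a closed row against the red stop, pushed up with about 6 N, and the empty tray stands upright where it started; I viewed 11 pictures, one over the limit of 10.

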